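# Strip the belt pulley off the slanting stub shaft

## Robot

A 7-joint arm with a two-finger parallel gripper is mounted at the origin on a cart in front of the work surface, level with it; the furniture and walls round the work are solid. World frame = base frame: x ahead of the robot, y to its left, z up, the work surface at z = 0. Lengths are in m, angles in rad, forces in N, time in s.
With the tool pointing down it reaches from about 0.4 to 0.85 m from the base axis. Payload 6.9 kg.
Tool frame: the origin (TCP) lies midway between the tips of the shut fingers; the grasp point (between the pads) lies 19 mm behind it; z points along the fingers, y is the line along which they close (so a half turn about z gives the same grasp; the last joint's range is limited). The gripper opens to 85 mm and grips with 20 to 120 N. Pads are 22 mm wide; open, the fingers measure 114 mm over their backs; the gripper's body (76 mm by 85 mm) begins 54 mm behind the grasp point. The pads swing forward as they close: fully open they stand 13 mm farther back than shut.
Start: joints at [-1.083, 0.507, -0.238, 1.5, 0.126, 1.149, -0.155], TCP at [0.233, 0.58, 0.231] pointing down, gripper open.
Joint ranges: [-3.08, 3.08], [-0.24, 2.05], [-1.43, 1.35], [0, 2.5], [-1.52, 4.66], [0.17, 1.96], [-2.89, 2.89]. Speed limits (rad/s): [2.39, 2.39, 3.14, 3.14, 3.14, 3.14, 3.14].

## Interface

Orientations are given as a rotation vector (axis times angle).
In Python, from workcell import bot, vision gives the robot as it stands. The module is installed in compiled form; this text tells all that it offers. Calls block until the motion is done:
- bot.goto(position, orientation): joint-space move of the TCP to a pose.
- bot.move_linear(position, velocity=0.15, rotation=None): straight line of the TCP; rotation=None keeps the orientation; velocity is the mean speed in m/s.
- bot.movej(angles): joint-space move.
- bot.set_gripper(opening, grasp_force=None): finger opening in m; grasp_force is the grip in N (None keeps the last); returns when the fingers have stopped.
- bot.pause(seconds).
- bot.ik(position, orientation): joint angles nearest the present ones, or None.
- bot.state(): the state.
- vision.capture(name): name is "side" or "top" or "wrist"; returns a dict with "frame" (480x640x3 uint8, red, green, blue), "vfov" (degrees; the focal length in pixels is half the picture's height over the tangent of half this angle, whatever the lens; pixels are square), "cx", "cy" (the principal point, pixels), "distortion" ([k1, k2, p1, p2, k3] as OpenCV has them; the pictures are not rectified), "R" (3x3) and "t" (3): a world point X has camera coordinates R X + t; the wrist camera has in their place "mount" (4x4, takes a point from camera to tool coordinates, whose origin is the TCP and whose axes are the flange's). Camera axes: x right, y down, z forward; pixel columns grow to the right and rows downward; lengths in m; the calibration is good to about 2 mm. A picture is of the moment at which its call begins: read the wrist's pose just before it. There is no depth.
A pose or a line that the arm cannot do raises bot.Unreachable and nothing moves.
- bot.hand_in(): hands the job in; it is judged then, once.
The state is a dict: "time": time; "joint_pos": joint angles; "qvel": joint speeds; "joint_torque": joint torques, N m; "ee_pos": TCP position; "eef_rot": TCP orientation; "ft_force": force on the tool from outside, world axes, zero at the start; "ft_torque": the same for the moment, N m; "grip_width": finger opening in m; "gripper_force": force on a finger pad.
Only numpy, scipy, OpenCV 4.12 (cv2) and the standard library are available. Lean on these libraries where they do the work, as an engineer would, in place of code of your own. Each camera call takes 0.05 s, during which the arm holds its last target. There are 200 camera calls.

## Task

The belt pulley has to come off the slanting stub shaft for cleaning: first slide off the retaining collar in front of it and stand it on its rim in the short slot of the wooden rack, then draw the pulley off the open end of the shaft and stand it on its rim in the long slot. Draw each straight along the shaft without wrenching it, set them fully down between the slot's walls without knocking or forcing, and leave the tape measure, the V-block and the pliers where they are.

Things in the scene. Friction and masses are not known exactly. Their poses are not given: they have to be found in the camera images.
- shaft: Round steel stub shaft, 18 mm diameter, rising at 30 degrees from level, open end to the robot's left. Origin on its centre line at the shoulder where its free length begins, 105 mm above the table; z along the shaft to its open end; x square to it, slanting down to the left; y level. No thread, no catch: parts just slide, with unknown friction. Parts must not press or lever it hard (50 N is too much).
- shaft_tip (a point): Open end of the shaft, on its centre line, 128 mm from the shoulder. The collar is clear of the shaft when its origin is more than 141 mm along the shaft from the shoulder, the pulley when its origin is more than 167 mm along.
- stand: Fixed stand that carries the shaft; yaw about 1.25 to 1.7 rad. Origin on the table right below the shaft's shoulder; x level, along the shaft's heading; z up. Steel base plate 12 mm thick at x = -100 to 15 mm, y = -55 to 55 mm. Behind the shoulder the shaft runs on into a grey round housing, 46 mm diameter and 66 mm long.
- collar: Retaining collar: dark steel ring, 90 mm outside diameter, 22 mm thick, bore 21 mm, about 0.3 kg. Origin at its centre, z along its bore. At the start on the shaft in front of the pulley, centre about 95 mm from the shoulder, its back face at the end of the pulley's hub: between it and the pulley's wheel is a gap of 36 mm with only the hub (30 mm diameter) in it. Taken by the rim, a finger on each face.
- pulley: Aluminium V-belt pulley, about 0.45 kg: wheel of 120 mm diameter, 22 mm thick, on a hub of 30 mm diameter; bore 21 mm. Origin at the wheel's centre, z along the bore; wheel at z = -11 to 11 mm, hub at z = -37 to 47 mm. At the start on the shaft, hub's back end on the shoulder, so its origin is 37 mm along. Taken by the wheel's rim, one finger on each flat face.
- rack: Fixed wooden rack, base board 136 x 136 x 10 mm; origin under its centre, on the table; z up; yaw about 1.25 to 1.7 rad, so x points left. Two slots run along its y, each between two upright walls 25.5 mm apart (flaring to about 36 mm in the topmost 14 mm). On each slot's floor two end blocks, tops at z = 28 mm, leave a gap in the middle into which the rim of the standing disc drops. Either face may look forward.
- long_slot (a point): Where the pulley's origin is when it stands home in the long slot, its bore along the rack's x: rack x = -35 mm, y = 0, z = 77 mm. Slot 126 mm long, wall tops at z = 50 mm, gap between end blocks 70 mm.
- short_slot (a point): Where the collar's origin is when it stands home in the short slot, its bore along the rack's x: rack x = +35 mm, y = 0, z = 65 mm. Slot 100 mm long, wall tops at z = 45 mm, gap between end blocks 52 mm.
- tape_measure: Bystander: tape measure lying on the table, 66 x 85 x 37 mm, origin under its centre, loose. Leave it alone.
- v_block: Bystander: ground steel V-block, 50 x 50 x 34 mm, origin under its centre, loose. Leave it alone.
- pliers: Bystander: pliers lying flat, 58 x 176 x 12 mm, origin under their middle, loose. Leave them alone.

How it is judged:
By the outcome, as a careful person would: the job done as asked, in the order asked, and still so for the second after the job is handed in, with the robot touching nothing.
It also fails if it takes over 62 s, if anything falls off the work surface, if the arm or the gripper's body presses on something with over 40 N, if the wrist force passes 120 N, or if a joint passes its speed limit or range.

## Working session

There is one attempt and no reset: what is moved stays moved. The work goes in short steps, each a Python script; the robot and the scene stay as the last script left them, time stands still between calls to the robot, and variables do not carry over. Pictures are saved under pics/ and viewed, at most 11 in all, crops included, and the job is handed in when it is done.

```bash
mkdir -p pics && cat > h.py <<'E'
import numpy as np, cv2
from workcell import bot, vision
from scipy.spatial.transform import Rotation as Ro
def K(c):
    f=240/np.tan(np.radians(c["vfov"])/2); return np.array([[f,0,c["cx"]],[0,f,c["cy"]],[0,0,1.]])
def cap(n,save=None):
    s=bot.state(); c=vision.capture(n); 
    if n=="wrist":
        M=np.array(c["mount"]); Rt=Ro.from_rotvec(s["eef_rot"]).as_matrix()
        Rc=Rt@M[:3,:3]; o=Rt@M[:3,3]+np.array(s["ee_pos"]); c["R"]=Rc.T; c["t"]=-Rc.T@o
    c["R"]=np.array(c["R"]); c["t"]=np.array(c["t"])
    if save: cv2.imwrite("pics/"+save+".png",c["frame"][:,:,::-1])
    return c
def ray(c,uv):
    p=cv2.undistortPoints(np.array(uv,float).reshape(-1,1,2),K(c),np.array(c["distortion"],float)).reshape(-1,2)
    d=np.c_[p,np.ones(len(p))]@c["R"]; d/=np.linalg.norm(d,axis=1)[:,None]
    return -c["R"].T@c["t"],d
def onplane(c,uv,z):
    o,d=ray(c,uv); return o+d*((z-o[2])/d[:,2])[:,None]
def proj(c,X):
    return cv2.projectPoints(np.array(X,float).reshape(-1,1,3),cv2.Rodrigues(c["R"])[0],c["t"],K(c),np.array(c["distortion"],float))[0].reshape(-1,2)
def tri(pairs):
    A=np.zeros((3,3));b=np.zeros(3)
    for c,uv in pairs:
        o,d=ray(c,[uv]); P=np.eye(3)-np.outer(d[0],d[0]); A+=P;b+=P@o
    return np.linalg.solve(A,b)
E
python3 - <<'E'
from h import *
import pickle
cs={n:cap(n,n) for n in("side","top","wrist")}
pickle.dump(cs,open("c0.pkl","wb"))
for n,c in cs.items(): print(n,c["vfov"],c["distortion"],-c["R"].T@c["t"],c["R"][2])
print(bot.state())
E
```

```text
side 54.58991202304205 [-0.03167446  0.          0.          0.          0.        ] [ 0.35638    -0.79072989  0.69095838] [ 0.25325941  0.72700088 -0.63822362]
top 53.98556055278785 [-0.02089983  0.          0.          0.          0.        ] [ 0.52286682 -0.18328665  1.0284673 ] [ 0.0729462   0.01311884 -0.99724959]
wrist 65.57785597520119 [-0.07423525  0.          0.          0.          0.        ] [0.16634112 0.60624648 0.37243677] [ 0.26374708 -0.10661137 -0.95868217]
{'time': 0.15, 'joint_pos': array([-1.08349895,  0.50816643, -0.23756502,  1.5008769 ,  0.12570599,
        1.14888467, -0.15479624]), 'qvel': array([ 6.71255062e-04, -2.45600711e-03,  7.79397505e-04, -8.11702213e-04,
       -5.71658336e-04,  3.61728360e-04, -7.91764244e-05]), 'joint_torque': array([-3.18936676e-03, -6.21012712e+01, -2.18942106e+00, -2.49840671e+01,
        1.27002405e-02,  9.12278658e-03,  4.82685959e-05]), 'ee_pos': array([0.23278281, 0.57964069, 0.23062582]), 'eef_rot': array([-5.95997782e-01, -3.08428890e+00,  2.07969299e-03]), 'ft_force': array([ 1.52220289, -0.49922576, -0.33746733]), 'ft_torque': array([-0.01005019,  0.03304308, -0.02969396]), 'gripper_force': 0.0, 'grip_width': 0.08538379101820887}
```

View pics/side.png

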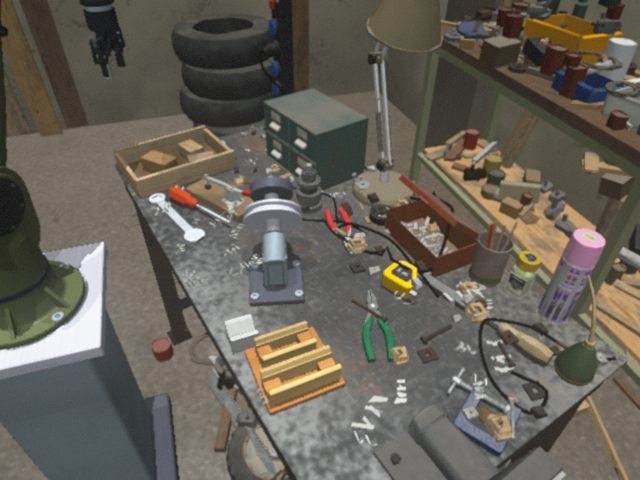

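View pics/top.png

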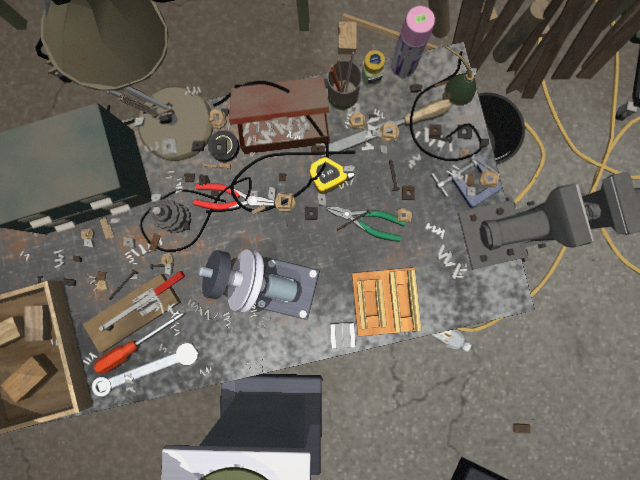

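The side view shows the stand and shaft at about (275,220), with the rack at (295,365). In the top view the collar is at (215,275), the pulley at (245,280), the base plate at (290,290), the rack at (388,300) and the V-block at (343,334). I'll enlarge both for measuring.

```bash
python3 - <<'E'
import cv2,numpy as np
t=cv2.imread("pics/top.png")[235:345,185:435]; s=cv2.imread("pics/side.png")[170:415,225:350]
t=cv2.resize(t,None,fx=3.2,fy=3.2,interpolation=cv2.INTER_CUBIC)
cv2.imwrite("pics/t2.png",t)
s=cv2.resize(s,None,fx=2.4,fy=2.4,interpolation=cv2.INTER_CUBIC); cv2.imwrite("pics/s2.png",s); print(t.shape,s.shape)
E
```

```text
(352, 800, 3) (588, 300, 3)
```

View pics/t2.png

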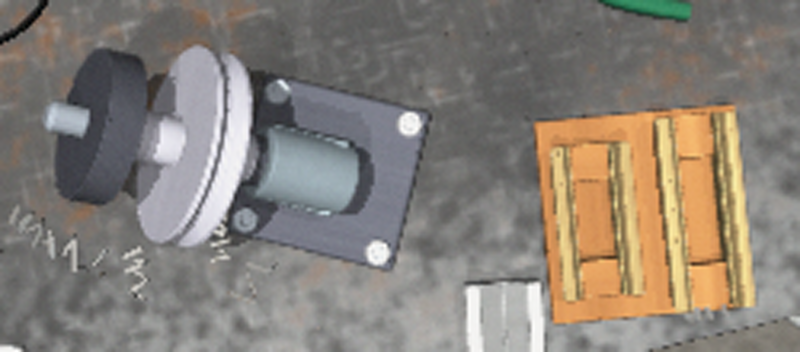

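View pics/s2.png

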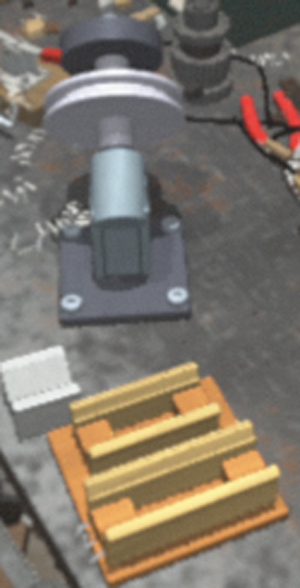

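```bash
python3 - <<'E'
from h import *
import pickle
cs=pickle.load(open("c0.pkl","rb")); T=cs["top"];S=cs["side"]
t=lambda a:np.array(a,float)/3.2+[185,235]-.35
s=lambda a:np.array(a,float)/2.4+[225,170]-.3
for nm,P in(("top",onplane(T,t([(535,122),(735,105),(757,308),(553,325)]),.010)),("side",onplane(S,s([(48,432),(212,376),(288,512),(110,585)]),.010))):
    print(nm,P[:,:2].round(4).tolist(),P.mean(0)[:2],np.linalg.norm(P-np.roll(P,1,0),axis=1))
    # edge yaws
    for i in range(4):
        d=P[(i+1)%4]-P[i]; print(np.arctan2(d[1],d[0])%(np.pi/2))
B=onplane(T,t([(432,113),(392,271)]),.012); print("base top",B)
d=B[0]-B[1]; print(np.linalg.norm(d)); h=np.array([-d[1],d[0],0])/np.linalg.norm(d); print("yaw",np.arctan2(h[1],h[0]),"org",B.mean(0)+.1*h)
B=onplane(S,s([(190,316),(60,318)]),.012); print("base side",B)
d=B[0]-B[1]; print(np.linalg.norm(d)); h=np.array([-d[1],d[0],0])/np.linalg.norm(d); print("yaw",np.arctan2(h[1],h[0]),"org",B.mean(0)+.1*h)
print("tip",onplane(T,t([(52,117)]),.169))
print("vb",onplane(T,t([(465,283),(542,280)]),.034))
E
```

```text
top [[0.5335, -0.2411], [0.5473, -0.3757], [0.4122, -0.391], [0.3984, -0.255]] [ 0.47284014 -0.31568516] [0.13578672 0.13523668 0.13601749 0.13666548]
0.10244493184270187
0.11268692768566169
0.10080849800949587
0.1021831677644429
side [[0.401, -0.2592], [0.5343, -0.2452], [0.5473, -0.3791], [0.415, -0.395]] [ 0.47441605 -0.31962971] [0.13648977 0.13399861 0.13446799 0.13326689]
0.10444736946111235
0.09734269795695583
0.11964314346130189
0.10292165446204637
base top [[ 0.5382574  -0.17165661  0.012     ]
 [ 0.43228449 -0.14683815  0.012     ]]
0.10884031385200472
yaw 1.340746203023693 org [ 0.50807358 -0.06188188  0.012     ]
base side [[ 0.53601567 -0.18038062  0.012     ]
 [ 0.43334727 -0.14992528  0.012     ]]
0.10709027865950975
yaw 1.282426827570612 org [ 0.51312042 -0.06928206  0.012     ]
tip [[0.529601   0.04367613 0.169     ]]
vb [[ 0.4273908  -0.19549221  0.034     ]
 [ 0.43029258 -0.245739    0.034     ]]
```

```bash
cat >> h.py <<'E'
class G:
    yaw=1.345; org=np.array([.508,-.063,.105])
def shaft():
    h=np.array([np.cos(G.yaw),np.sin(G.yaw),0]); c,s=np.cos(np.pi/6),.5
    a=c*h+[0,0,s]; x=s*h-[0,0,c]; y=np.cross(a,x)
    return a,x,y
def rotS():
    a,x,y=shaft(); return Ro.from_matrix(np.c_[np.cross(a,x),a,x]).as_rotvec()
def posS(d,r): # TCP: d along shaft, r above axis
    a,x,y=shaft(); return G.org+a*d-x*r
def f(): s=bot.state(); return s["time"],s["ee_pos"].round(4),s["ft_force"].round(1),s["ft_torque"].round(2),round(s["grip_width"],4),s["gripper_force"]
E
python3 - <<'E'
from h import *
for d,r in((97,150),(97,22),(185,22),(37,180),(39,36),(200,36),(200,120)):
    q=bot.ik(posS(d/1e3,r/1e3),rotS()); print(d,r,None if q is None else np.round(q,2))
bot.goto(posS(.097,.15),rotS()); bot.pause(.2)
import pickle; c=cap("wrist","w1"); pickle.dump(c,open("c1.pkl","wb")); print(f())
for d in(0,.037,.084,.106,.128): print(d,proj(c,[G.org+shaft()[0]*d]))
E
```

```text
97 150 [-0.07  0.41  0.7   1.77 -0.76  1.37  2.24]
97 22 [ 0.32  0.45 -0.05  1.94 -0.66  0.89  2.08]
185 22 [ 0.19  0.39 -0.08  1.89 -0.64  0.91  1.88]
37 180 [ 0.    0.48  0.82  1.73 -0.78  1.47  2.4 ]
39 36 [ 0.42  0.49 -0.04  1.94 -0.64  0.92  2.18]
200 36 [ 0.13  0.37 -0.    1.87 -0.65  0.96  1.86]
200 120 [-0.08  0.32  0.4   1.76 -0.69  1.23  1.93]
(2.8917, array([ 0.5101, -0.0538,  0.2833]), array([-0.1, -0.5,  0.1]), array([-0.5 ,  0.11,  0.01]), 0.0854, 0.0)
0 [[205.25766934 221.28013442]]
0.037 [[250.49138792 221.26968385]]
0.084 [[308.62161067 221.31442242]]
0.106 [[335.92466232 221.35738583]]
0.128 [[363.19696835 221.41423683]]
```

View pics/w1.png

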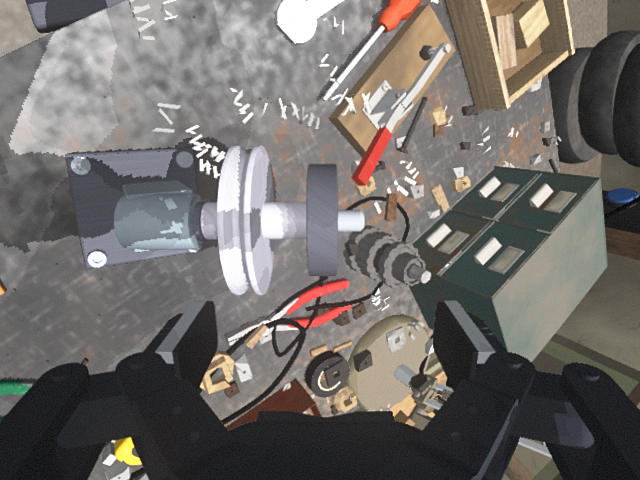

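The shaft is horizontal in the image along row 221. Its tip is at (364,221), against a predicted (363,221), and the collar spans columns 308–337. The pose is confirmed to about 1 mm, so I'll grasp.

```bash
python3 - <<'E'
from h import *
bot.set_gripper(.044,grasp_force=50)
bot.move_linear(posS(.0965,.06),.15); print(f())
bot.move_linear(posS(.0965,.022),.06); print(f())
bot.set_gripper(.0,grasp_force=50); bot.pause(.2); print(f())
E
```

```text
(4.125, array([ 0.5203, -0.0115,  0.2057]), array([ 0.7, -0.2,  0.5]), array([-0.52,  0.15, -0.01]), 0.0441, 0.0)
(4.9083, array([0.5243, 0.0075, 0.1723]), array([ 0.3, -0.4,  0.2]), array([-0.53,  0.12,  0.  ]), 0.044, 0.0)
(5.4333, array([0.5245, 0.0072, 0.1726]), array([-1.2, -4. ,  4.5]), array([-0.68,  0.25,  0.08]), 0.0209, 50.170489330776036)
```

```bash
python3 - <<'E'
from h import *
a,x,y=shaft(); p=np.array(bot.state()["ee_pos"]); 
for s in(.008,.03,.055,.085):
    bot.move_linear(p+a*s,.06); v=f(); print(v, "axial %.1f x %.1f y %.1f"%(v[2]@a,v[2]@x,v[2]@y))
c=cap("top","t3"); cv2.imwrite("pics/t3.png",cv2.resize(c["frame"][200:340,160:340,::-1],None,fx=4,fy=4))
E
```

```text
(5.7083, array([0.5262, 0.0145, 0.177 ]), array([-1.5, -0.9,  3.9]), array([-0.31,  0.13,  0.04]), 0.0212, 50.193144022487104) axial 0.9 x -4.0 y 1.3
(6.225, array([0.5306, 0.0337, 0.1882]), array([ 0.2, -0.3,  3.9]), array([-0.1 ,  0.02, -0.03]), 0.0211, 50.125276814214885) axial 1.7 x -3.5 y -0.3
(6.7917, array([0.5349, 0.054 , 0.2   ]), array([ 0.2,  0.1, -2.7]), array([-0.87,  0.17, -0.02]), 0.0211, 49.46160797495395) axial -1.2 x 2.4 y -0.2
(7.4417, array([0.5408, 0.079 , 0.2151]), array([ 0.8,  0.3, -1.3]), array([-0.83,  0.17,  0.06]), 0.0209, 49.46165474597365) axial -0.2 x 1.4 y -0.7
```

```bash
cat >> h.py <<'E'
class R:
    yaw=1.675; c=np.array([.473,-.317,0])
def rax(): 
    X=np.array([np.cos(R.yaw),np.sin(R.yaw),0]); return X,np.array([-X[1],X[0],0])
def rotR():
    X=rax()[0]; z=np.array([0,0,-1.]); return Ro.from_matrix(np.c_[np.cross(X,z),X,z]).as_rotvec()
def posR(x,y,z): X,Y=rax(); return R.c+X*x+Y*y+[0,0,z]
E
python3 - <<'E'
from h import *
p=np.array(bot.state()["ee_pos"])
for q in(posR(.035,0,.26),posR(.035,0,.088),posR(-.035,0,.26),posR(-.035,0,.11)):
    j=bot.ik(q,rotR()); print(None if j is None else np.round(j,2))
bot.move_linear(p+[-.02,0,.13],.2)
bot.goto(posR(.035,0,.26),rotR()); bot.pause(.3); print(f())
import pickle; c=cap("wrist","w2"); pickle.dump(c,open("c2.pkl","wb"))
for P in[(.068,.068,.01),(.068,-.068,.01),(-.068,-.068,.01),(-.068,.068,.01)]: print(proj(c,[posR(*P)]))
E
```

```text
[ 0.01  0.44  0.75  1.67 -0.32  1.16  2.52]
[ 0.06  0.65  0.7   1.9  -0.57  0.81  2.75]
[ 0.16  0.51  0.73  1.55 -0.36  1.21  2.62]
[ 0.17  0.68  0.71  1.76 -0.54  0.91  2.79]
(9.9667, array([ 0.4696, -0.2817,  0.2601]), array([-0.3, -0.1, -2.3]), array([ 0.01, -0.01, -0.06]), 0.0209, 49.38889182172716)
[[357.15700523 132.35409134]]
[[354.17353801 258.50376546]]
[[232.6746804  258.29764501]]
[[224.05572795 132.72427415]]
```

View pics/w2.png

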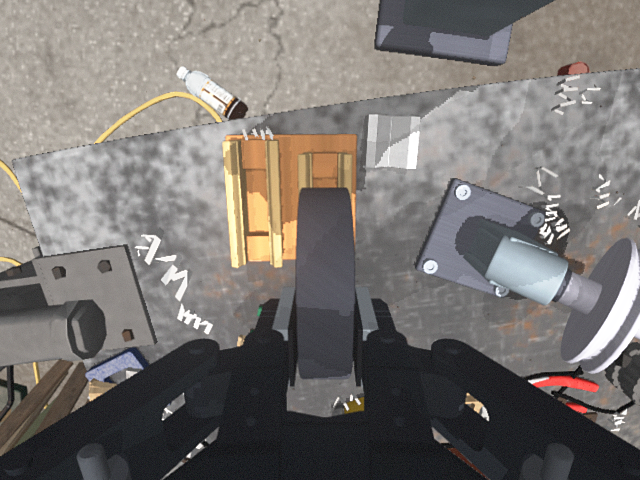

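```bash
python3 - <<'E'
from h import *
import pickle
c=pickle.load(open("c2.pkl","rb")); im=c["frame"]; hsv=cv2.cvtColor(im,cv2.COLOR_RGB2HSV)
m=cv2.inRange(hsv,(5,90,70),(30,255,255)); 
for u in (290,320,335,352): 
    r=np.where(m[100:300,u])[0]+100; print("col",u,r[:1],r[-1:])
for v in (145,165,175,185): 
    r=np.where(m[v,200:380])[0]+200; print("row",v,r[0],r[-1]); print(hsv[v,290:362,2].tolist())
print(hsv[125:190,325,2].tolist())
for x in(.035-.018,.035-.0128,.035+.0128,.035+.018,.068): print(x,[proj(c,[posR(x,.03,z)])[0].round(1).tolist() for z in(.01,.031,.045)])
for y in (.068,.05,.026): print(y,proj(c,[posR(.035,y,.01),posR(.035,y,.028),posR(.035,y,.045)]).round(1).tolist())
big=cv2.resize(im[115:275,215:375,::-1],None,fx=3.7,fy=3.7,interpolation=cv2.INTER_CUBIC)
cv2.imwrite("pics/w2b.png",big)
E
```

```text
col 290 [134] [259]
col 320 [134] [187]
col 335 [134] [187]
col 352 [134] [219]
row 145 229 356
[187, 196, 197, 191, 195, 198, 195, 199, 193, 195, 195, 193, 196, 190, 194, 199, 196, 196, 195, 194, 192, 187, 189, 188, 185, 186, 186, 183, 180, 179, 184, 176, 177, 177, 174, 176, 179, 179, 177, 180, 173, 175, 175, 181, 185, 186, 182, 185, 186, 194, 192, 193, 187, 186, 188, 186, 187, 189, 189, 189, 184, 183, 183, 184, 188, 178, 138, 122, 130, 127, 120, 103]
row 165 224 355
[190, 197, 195, 191, 191, 197, 196, 173, 176, 197, 202, 201, 204, 205, 201, 181, 148, 137, 128, 143, 185, 160, 146, 176, 193, 192, 191, 188, 189, 187, 190, 189, 184, 192, 190, 190, 187, 189, 191, 190, 189, 186, 189, 193, 191, 181, 178, 134, 169, 178, 151, 133, 123, 133, 180, 198, 196, 201, 199, 192, 181, 162, 163, 163, 174, 156, 112, 96, 102, 103, 89, 91]
row 175 232 355
[177, 189, 196, 191, 188, 196, 196, 176, 182, 197, 198, 204, 207, 209, 203, 177, 144, 134, 130, 125, 185, 177, 154, 167, 185, 196, 197, 192, 192, 194, 191, 189, 191, 193, 190, 191, 194, 192, 193, 193, 193, 191, 177, 168, 168, 172, 171, 128, 147, 162, 13
[... 589 characters left out ...]
7, 176, 179, 173, 163, 152, 123, 150, 188, 190, 189, 186, 188, 188, 189, 183, 185, 190, 192, 190, 193, 187, 193, 192, 195, 194, 194, 192, 193, 191, 183, 158, 159, 175, 175, 173, 173, 176, 173, 179, 177, 130, 75, 65]
0.017000000000000005 [[307.4, 169.8], [306.5, 172.0], [305.8, 173.7]]
0.022200000000000004 [[312.4, 169.8], [311.8, 172.0], [311.3, 173.7]]
0.0478 [[337.0, 169.8], [337.6, 172.1], [338.1, 173.7]]
0.053000000000000005 [[342.0, 169.8], [342.9, 172.1], [343.6, 173.7]]
0.068 [[356.3, 169.9], [358.1, 172.1], [359.3, 173.8]]
0.068 [[324.7, 132.3], [324.7, 132.4], [324.7, 132.6]]
0.05 [[324.7, 150.2], [324.7, 151.3], [324.7, 152.3]]
0.026 [[324.7, 173.6], [324.7, 175.7], [324.7, 177.9]]
```

View pics/w2b.png

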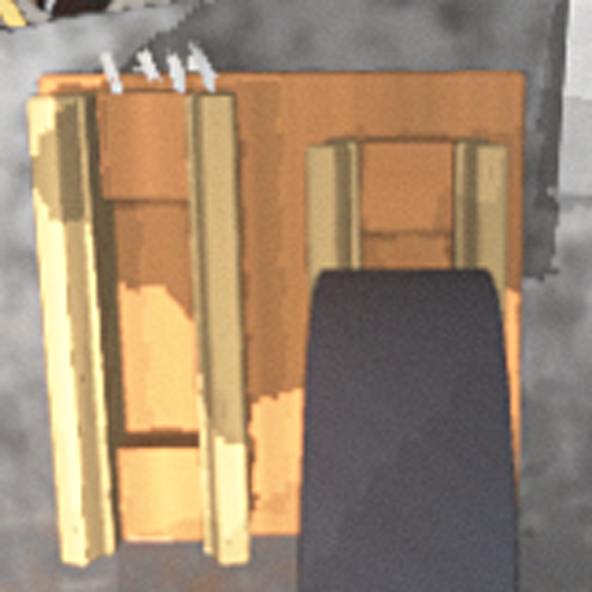

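Both slots match the prediction across the rack. The flare edges of the short slot are at columns 305 and 344, against predicted 306 and 344. Along the slot, the board edge (row 134.5) and block edge (row 177) show a shift of about 1.5 mm. I'll correct for that and lower.

```bash
sed -i 's/c=np.array(\[.473,-.317,0\])/c=np.array([.4745,-.3168,0])/' h.py && python3 - <<'E'
from h import *
bot.move_linear(posR(.035,0,.135),.15,rotation=rotR()); print(f())
f0=np.array(f()[2])
for z in np.r_[np.arange(.125,.094,-.005),np.arange(.0935,.0855,-.001)]:
    bot.move_linear(posR(.035,0,z),.04); v=f(); dz=v[2]-f0; print(round(z,4),v[1],dz.round(1))
    if dz[2]>3 or np.linalg.norm(dz[:2])>5: break
E
```

```text
(11.0, array([ 0.4712, -0.2825,  0.1358]), array([ 0.3,  0.5, -2.5]), array([-0.01, -0.03,  0.05]), 0.0208, 49.36332367826253)
0.125 [ 0.4708 -0.2819  0.1249] [ 0.  -0.9 -0.2]
0.12 [ 0.4707 -0.2818  0.1197] [-0.3 -0.5  1. ]
0.115 [ 0.4707 -0.2818  0.1147] [ 0.  -0.9  0.4]
0.11 [ 0.4707 -0.2819  0.1097] [-0.2 -0.8  0. ]
0.105 [ 0.4707 -0.2819  0.1047] [-0.4 -0.6  0.4]
0.1 [ 0.4707 -0.2819  0.0997] [-0.8  0.6  0.5]
0.095 [ 0.4707 -0.2819  0.0947] [-0.4 -1.4  0.3]
0.0935 [ 0.4708 -0.282   0.0935] [-1.2 -1.5  0.1]
0.0925 [ 0.4709 -0.282   0.0925] [-0.5 -0.5  1.1]
0.0915 [ 0.4708 -0.2819  0.0915] [ 0.5 -0.3  0. ]
0.0905 [ 0.4709 -0.282   0.0904] [-0.5 -1.  -0.3]
0.0895 [ 0.4708 -0.282   0.0894] [ 0.2 -1.1  0.1]
0.0885 [ 0.471  -0.2821  0.0885] [-0.6 -1.   0. ]
0.0875 [ 0.4713 -0.2822  0.0881] [ 0.4 -0.1  6.6]
```

```bash
python3 - <<'E'
from h import *
bot.move_linear(posR(.035,0,.0882),.03)
bot.set_gripper(.03); print(f())
bot.set_gripper(.044); print(f())
bot.move_linear(posR(.035,0,.14),.12); bot.move_linear(posR(.035,0,.24),.25); bot.pause(.1); print(f())
import pickle
c=cap("wrist","w3"); s=cap("side","s3"); pickle.dump((c,s),open("c3.pkl","wb"))
A=cv2.resize(c["frame"][100:400,190:420,::-1],None,fx=1.6,fy=1.6); B=cv2.resize(s["frame"][300:420,230:360,::-1],None,fx=3.2,fy=3.2)
o=np.zeros((480,800,3),np.uint8); o[:A.shape[0],:A.shape[1]]=A; o[:B.shape[0],380:380+B.shape[1]]=B; cv2.imwrite("pics/j3.png",o)
print(proj(c,[posR(.035-.011,0,.11),posR(.035+.011,0,.11),posR(.035,.02,.1053),posR(.035,-.02,.1053)]))
print(proj(s,[posR(.035,0,.11),posR(.024,.045,.065),posR(.024,-.045,.065),posR(.024,0,.065)]))
E
```

```text
(15.3083, array([ 0.4706, -0.282 ,  0.088 ]), array([0.2, 0.2, 0.1]), array([-0.02, -0.04, -0.01]), 0.0297, 0.0)
(15.6, array([ 0.4708, -0.282 ,  0.0882]), array([1.1, 0.2, 0.7]), array([-0.04,  0.01, -0.02]), 0.044, 0.0)
(16.8333, array([ 0.4703, -0.2812,  0.2385]), array([-0.3, -0.6, -0.3]), array([0.02, 0.  , 0.03]), 0.0442, 0.0)
[[309.30308852 228.79205184]
 [338.58640694 228.7965263 ]
 [323.94838817 201.35904245]
 [323.95010844 252.08127188]]
[[283.58287204 312.37969085]
 [261.78364975 343.1698914 ]
 [311.11769805 326.34977758]
 [286.89528815 334.61631807]]
```

View pics/j3.png

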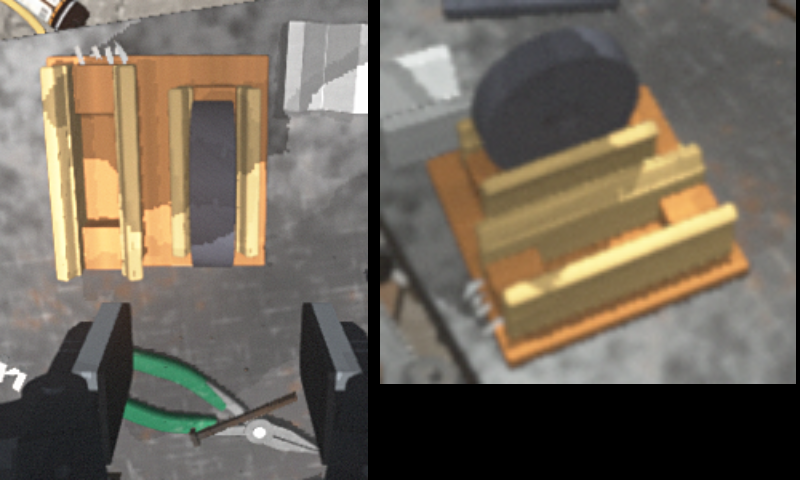

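The collar stands in the short slot: crop columns 190–238 in the wrist view, top at about (575,30) in the side view. I'll check its height numerically against the home pose.

```bash
python3 - <<'E'
from h import *
import pickle
th=np.linspace(0,2*np.pi,90)
for c,box in zip(pickle.load(open("c3.pkl","rb")),((290,150,360,290),(240,295,325,360))):
    h=cv2.cvtColor(c["frame"],cv2.COLOR_RGB2HSV); m=((h[...,2]<100)&(h[...,1]<75)).astype(np.uint8)
    x0,y0,x1,y1=box; M=np.zeros_like(m); M[y0:y1,x0:x1]=m[y0:y1,x0:x1]
    n,l,st,_=cv2.connectedComponentsWithStats(cv2.morphologyEx(M,cv2.MORPH_OPEN,np.ones((3,3)))); k=1+np.argmax(st[1:,4]); print("obs",st[k])
    for dz in(0,.004,.008):
        P=proj(c,[posR(.035+s*.011,.045*np.cos(t),.065+dz+.045*np.sin(t)) for s in(-1,1) for t in th]); print(dz,P.min(0).round(1),np.ptp(P,axis=0).round(1))
E
```

```text
obs [ 308  163   30   68 1880]
0 [309.2 162.7] [ 29.5 104.8]
0.004 [309.  163.1] [ 29.9 106. ]
0.008 [308.8 163.6] [ 30.3 107.3]
obs [ 250  299   75   54 2378]
0 [257.5 306.2] [53.6 46.9]
0.004 [257.3 304.5] [53.8 47.1]
0.008 [257.1 302.9] [54.  47.3]
```

```bash
python3 - <<'E'
from h import *
import pickle
c=pickle.load(open("c1.pkl","rb")); g=cv2.cvtColor(c["frame"],cv2.COLOR_RGB2GRAY).astype(float)
for u in(208,212,280,290,300,345,352,358):
    col=cv2.GaussianBlur(g,(3,3),0)[190:250,u]; d=np.diff(col); print(u,"up",190+np.argsort(-abs(d))[:6], )
print(proj(c,[posS(d,0) for d in(0,.06,.08,.12)]))
bot.goto(posS(.038,.19),rotS()); bot.pause(.2); print(f())
c=cap("wrist","w4"); pickle.dump(c,open("c4.pkl","wb"))
print(proj(c,[posS(.128,0),posS(.084,0),posS(0,0),posS(.026,.06),posS(.048,.06)]))
E
```

```text
208 up [238 239 202 201 237 247]
212 up [238 202 239 201 237 246]
280 up [238 237 239 202 236 203]
290 up [236 205 204 235 203 202]
300 up [203 236 235 234 201 200]
345 up [210 230 211 229 231 242]
352 up [230 231 203 204 208 229]
358 up [230 231 200 204 205 229]
[[205.25766934 221.28013442]
 [278.87821023 221.28352439]
 [303.65922282 221.30811175]
 [353.28744629 221.39196401]]
(17.8083, array([ 0.494 , -0.1239,  0.2881]), array([ 0.2, -0.3, -0.9]), array([-0.51,  0.12,  0.01]), 0.0441, 0.0)
[[424.63332593 210.96991107]
 [376.693479   210.78401887]
 [284.41438997 210.62405904]
 [310.45522065 227.43692547]
 [339.6121277  227.48330039]]
```

View pics/w4.png

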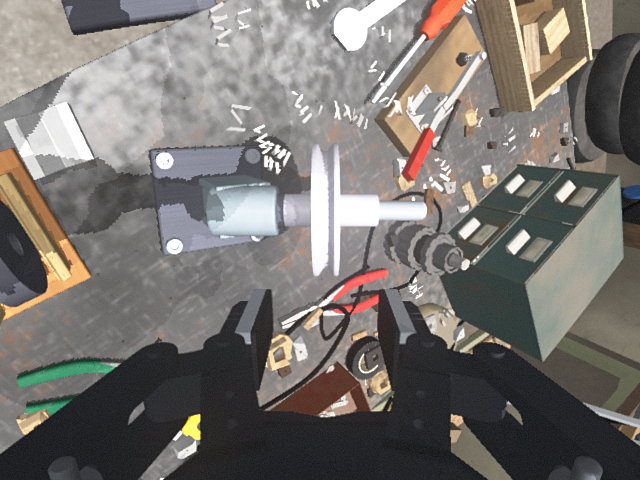

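The pulley is where predicted: wheel at columns 311–340 (predicted 310–340), tip at (426,211). The axis is parallel to the tool to within 0.2°. I'll grasp and draw it off, monitoring the forces.

```bash
python3 - <<'E'
from h import *
a,x,y=shaft()
bot.move_linear(posS(.0382,.075),.2); bot.move_linear(posS(.0382,.036),.08); print(f())
bot.set_gripper(.0,grasp_force=70); bot.pause(.2); print(f())
p=np.array(bot.state()["ee_pos"]); off=np.zeros(3)
for s in np.r_[.006,np.arange(.02,.161,.02)]:
    bot.move_linear(p+a*s+off,.08); v=f(); fx,fy=v[2]@x,v[2]@y
    print(round(s,3),v[0],v[1],"ax %.1f x %.1f y %.1f"%(v[2]@a,fx,fy),v[3],v[4])
    if np.linalg.norm(v[2])>20: print("STOP"); break
E
```

```text
(19.225, array([ 0.5113, -0.0483,  0.1551]), array([-1. , -0.6,  0.4]), array([-0.5 ,  0.12, -0.02]), 0.0445, 0.0)
(19.75, array([ 0.5116, -0.049 ,  0.1556]), array([-0.7, -3.9,  5.4]), array([-0.56,  0.23,  0.13]), 0.0203, 69.42134059499949)
0.006 20.0 [ 0.5128 -0.0437  0.1588] ax -0.4 x -3.2 y -1.4 [-0.53  0.27 -0.02] 0.0205
0.02 20.325 [ 0.5157 -0.0315  0.166 ] ax 0.3 x -3.4 y -0.3 [-0.24  0.04 -0.07] 0.0205
0.04 20.725 [ 0.5195 -0.0146  0.176 ] ax 0.9 x -4.3 y -0.5 [-0.15 -0.01 -0.04] 0.0204
0.06 21.125 [0.5233 0.0021 0.1859] ax 1.4 x -4.2 y -0.1 [-0.17  0.   -0.05] 0.0208
0.08 21.525 [0.5271 0.0192 0.196 ] ax 2.0 x -5.0 y 0.1 [-0.31  0.1   0.  ] 0.0204
0.1 21.925 [0.5311 0.0363 0.2061] ax 1.7 x -2.6 y -0.4 [-0.32  0.11  0.02] 0.0205
0.12 22.325 [0.5348 0.0529 0.2157] ax -1.2 x 0.5 y -0.6 [-0.67  0.09 -0.03] 0.0205
0.14 22.725 [0.5384 0.0693 0.2252] ax -1.3 x 2.6 y -0.2 [-0.99  0.18 -0.05] 0.0203
0.16 23.125 [0.5424 0.0859 0.2355] ax -2.0 x 3.3 y -0.0 [-1.01  0.25 -0.01] 0.0208
```

```bash
python3 - <<'E'
from h import *
p=np.array(bot.state()["ee_pos"])
bot.move_linear(p+[-.02,.01,.13],.2)
bot.goto(posR(-.035,0,.30),rotR()); bot.move_linear(posR(-.035,0,.24),.1,rotation=rotR()); bot.pause(.2); print(f())
import pickle; c=cap("wrist","w5"); pickle.dump(c,open("c5.pkl","wb"))
print(proj(c,[posR(-.035-.018,.05,.05),posR(-.035+.018,.05,.05),posR(0,.068,.01),posR(-.035,.035,.028),posR(-.035-.011,0,.24-.037+.06),posR(-.035+.011,0,.24-.037+.06)]))
cv2.imwrite("pics/w5.png",cv2.resize(c["frame"][80:380,180:520,::-1],None,fx=2,fy=2))
E
```

```text
(26.5167, array([ 0.4783, -0.3519,  0.2407]), array([ 0.7,  0.2, -2.8]), array([ 0.  , -0.02,  0.  ]), 0.0206, 68.57929954770952)
[[305.23131309 154.11216608]
 [346.34905285 154.13743906]
 [361.90856173 132.57817571]
 [325.73199037 168.73107944]
 [296.44256627 333.74692748]
 [356.82974598 333.78245784]]
```

View pics/w5.png

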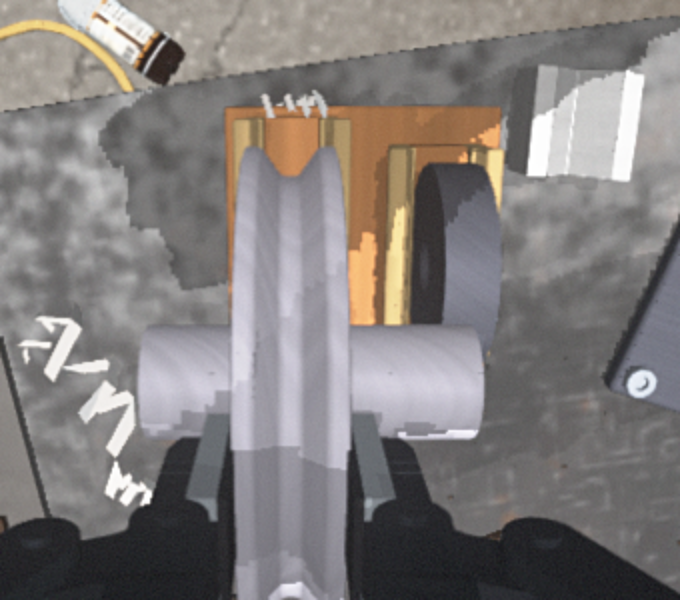

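The long slot's flare edges are at crop columns 250 and 333, centred on 291. The wheel is also centred on column 291, so I'll lower it.

```bash
python3 - <<'E'
from h import *
bot.move_linear(posR(-.035,0,.165),.12); bot.pause(.2); print(f())
f0=np.array(f()[2])
for z in np.r_[np.arange(.155,.119,-.006),np.arange(.1185,.1105,-.001)]:
    bot.move_linear(posR(-.035,0,z),.04); v=f(); dz=v[2]-f0; print(round(z,4),v[1],dz.round(1))
    if dz[2]>3.5 or np.linalg.norm(dz[:2])>6: break
E
```

```text
(27.5417, array([ 0.4784, -0.352 ,  0.1658]), array([ 0.7, -0.5, -3.7]), array([-0.01, -0.02,  0.04]), 0.0207, 68.57432614546269)
0.155 [ 0.478  -0.3514  0.1546] [ 0.2 -0.5 -0.5]
0.149 [ 0.478  -0.3514  0.1487] [-0.5  0.9  0.6]
0.143 [ 0.478  -0.3514  0.1426] [-0.3 -0.1  1.2]
0.137 [ 0.478  -0.3514  0.1367] [-1.3  0.2 -0.5]
0.131 [ 0.478  -0.3514  0.1306] [-0.5  0.6  0.6]
0.125 [ 0.478  -0.3514  0.1246] [-0.6  1.1 -0.6]
0.119 [ 0.478  -0.3514  0.1186] [-0.9  1.6  1.1]
0.1185 [ 0.4782 -0.3516  0.1186] [ 0.1 -0.6  0.6]
0.1175 [ 0.4781 -0.3516  0.1175] [-0.7  0.6  0.2]
0.1165 [ 0.4781 -0.3515  0.1164] [-1.4  0.7 -0.2]
0.1155 [ 0.4781 -0.3516  0.1154] [-0.7  0.1 -0.2]
0.1145 [ 0.4782 -0.3517  0.1146] [-1.   0.5  0.8]
0.1135 [ 0.4786 -0.3519  0.1141] [1.  2.2 6.9]
```

```bash
python3 - <<'E'
from h import *
bot.move_linear(posR(-.035,0,.1142),.03)
bot.set_gripper(.03); bot.set_gripper(.044); print(f())
bot.move_linear(posR(-.035,0,.17),.12); bot.move_linear(posR(-.035,0,.30),.25); bot.pause(.3); print(f())
c=cap("wrist","w6"); s=cap("side","s6"); t=cap("top","t6")
A=cv2.resize(c["frame"][90:340,190:420,::-1],None,fx=1.6,fy=1.6); B=cv2.resize(s["frame"][260:420,220:370,::-1],None,fx=2.8,fy=2.8)
o=np.zeros((450,800,3),np.uint8); o[:A.shape[0],:A.shape[1]]=A; o[:B.shape[0],375:375+B.shape[1]]=B; cv2.imwrite("pics/j6.png",o)
th=np.linspace(0,2*np.pi,90)
for dz in(0,.005):
  P=proj(s,[posR(-.035+k*.011,.06*np.cos(q),.077+dz+.06*np.sin(q)) for k in(-1,1) for q in th]); print("pulley side crop",((P.min(0)-[220,260])*2.8+[375,0]).round(),((P.max(0)-[220,260])*2.8+[375,0]).round())
  P=proj(s,[posR(.035+k*.011,.045*np.cos(q),.065+dz+.045*np.sin(q)) for k in(-1,1) for q in th]); print("collar",((P.min(0)-[220,260])*2.8+[375,0]).round())
E
```

```text
(32.0417, array([ 0.4781, -0.3516,  0.1142]), array([ 0.3,  0.2, -0.3]), array([ 0.04,  0.01, -0.04]), 0.044, 0.0)
(33.625, array([ 0.478 , -0.3513,  0.299 ]), array([-1.2,  0.1, -0.1]), array([-0.03, -0.06, -0.02]), 0.0439, 0.0)
pulley side crop [493. 180.] [702. 356.]
collar [480. 129.]
pulley side crop [492. 174.] [703. 351.]
collar [479. 124.]
```

View pics/j6.png

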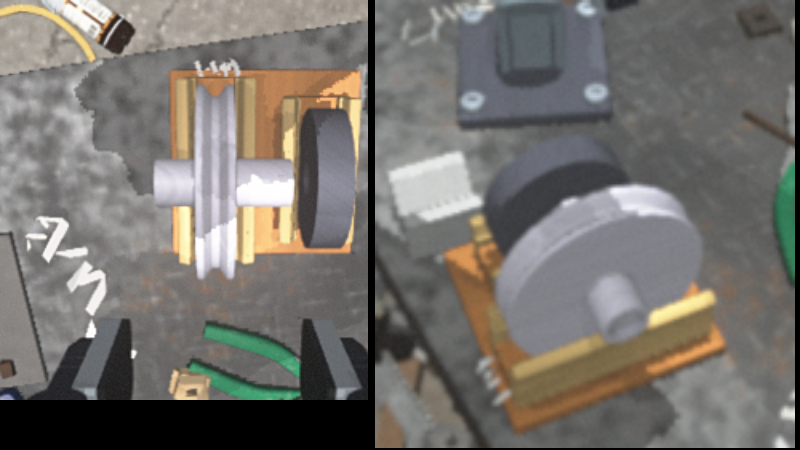

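The pulley stands upright in the long slot. Its top is at crop row 183 and its left edge at column 496, against predicted home values of 180 and 493. The collar's top is at row 133 (predicted 129), so both are fully down, and the V-block and pliers have not moved.

```bash
python3 -c "
from h import *
print(bot.hand_in())"
```

```text
the job is handed in; nothing more can be done
None
```

The job is handed in at about 34 s: the collar stands in the short slot and the pulley in the long slot, both fully down by the camera check. Drawing forces stayed around 5 N, set-down contact around 7 N, and the arm went near none of the bystanders (the tape measure was not checked in the final pictures).

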